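# Hang the dosing cup back on the laundry rail

### The arm

A 6-joint arm with a two-finger parallel gripper is mounted at the origin on the work surface. World frame = base frame: x ahead of the robot, y to its left, z up, the work surface at z = 0. Lengths are in m, angles in degrees, forces in N, time in s.
With the tool pointing down it reaches from about 0.375 to 0.9 m from the base axis. Payload 3.1 kg.
Tool frame: the origin (TCP) lies on the centre line of the jaws, within the pads' length; the fingertips stand finger_overhang ahead of it and the grasp point (between the pads) lies 5 mm behind it (finger_overhang is the distance from the TCP to the fingertips, in m); z points along the fingers, y is the line along which they close (so a half turn about z gives the same grasp; the last joint's range is limited). The gripper opens to 87 mm and grips with 3 to 60 N. Pads are 19 mm wide; open, the fingers measure 117 mm over their backs; the gripper's body (75 mm by 190 mm) begins 51 mm behind the grasp point.
Start: joints at [-10.227, 30.224, 82.088, -0, 67.689, -10.227], TCP at [0.625, 0, 0.237] pointing down, gripper open.
Joint ranges: [-176.69, 176.69], [-43.24, 126.21], [12.49, 139.97], [-82, 262], [0, 151.66], [-163.58, 163.58]. Speed limits (degrees/s): [159.86, 159.86, 180, 180, 180, 180].

### API

Orientations are given as a 3x3 rotation matrix whose columns are the frame's x, y, z axes.
In Python, from rig import read_state, capture, calibration, hand_in, finger_overhang gives the robot as it stands.
- The arm moves only by the tool send_rows, never from a script. Its argument "plan" is a list of rows, each a list of 5 numbers: the closure in counts, from 0 (fully open) to 255 (shut), then the shift along the tool's x, y, z in m, then the turn about the tool's z in rad. A call has 1 to 20 rows; each row shifts and turns the commanded pose from where the row before left it, along the tool's axes as they then stand; what a row does not reach is not made up. A row lasts 1/12 s, in which the tool goes at most 41.7 mm and 7.16 degrees, less where a joint would pass 70% of its speed; a pose out of reach is approached as far as the arm can. A call is refused whole if a number of a shift passes 0.0417 or a number of a turn 0.125, either way. A call with a gripper value outside its range is refused whole. The fingers move at their own pace and stop on an object; the grip force is fixed at half the most. Time passes only in rows, so rows that do not move let the fingers close. It gives the time, the measured TCP pose, the force, the opening and the grip force at its end, in the units of the state.
- read_state(): the state, without advancing time (a new reading comes with each control period).
- capture(name): name is "scene" or "side" or "wrist"; returns (picture, depth): 420x560x3 uint8, blue, green, red; 420x560 float32, m along the optical axis (not along the pixel's ray), 0 where there is no reading.
- calibration(name): a dict with "fx", "fy", "cx", "cy" (pixels), "xyz" and "rotation" of the camera in the world. Camera axes: x right, y down, z forward; pixel columns grow to the right and rows downward; lengths in m; the calibration is good to about 2 mm. A picture is of the moment at which its call begins: read the wrist's pose just before it. calibration takes no time and is no camera call; for the wrist camera it gives the pose at the moment of the call.
- hand_in(): hands the job in; it is judged then, once.
The state is a dict: "time_s": time; "joint_positions": joint angles; "qvel": joint speeds; "tau": joint torques, N m; "position": TCP position; "tcp_rot": TCP orientation; "force": force on the tool from outside, world axes, zero at the start; "moment": the same for the moment, N m; "opening": opening from 0.0 (shut) to 1.0 (fully open); "grasp_force": force on a finger pad.
Only numpy, scipy, OpenCV 4.12 (cv2) and the standard library are available. Lean on these libraries where they do the work, as an engineer would, in place of code of your own. Each camera call takes 0.05 s, during which the arm holds its last target. There are 200 camera calls.

### The job

In this shared laundry, hang the white dosing cup that has the hook back on the top bar of the black steel rack: lower it into the gap between the hanging hand brush and the hanging peg bucket so that its hook sits over the bar and its cup hangs on the robot's side, upright, and let go. Do not knock the brush or the peg bucket off the bar or push them out of place.

Things in the scene. Friction and masses are not known exactly. Their poses are not given: they have to be found in the camera images.
- cup_grip (a point): Hooked cup's grip centre, 148 mm above its base. White, loose, stands upright; cup 60 wide, 60 high, its axis 36 mm to -x. Strap 8 thick (x), 24 wide, free for grip from 24 below to 28 above. Hook to +x, open down, 38 wide inside; inner corner at x 4, z -30 mm, roof falling 35 deg to its tip, end z -73. x cup to hook, z up. Look-alikes: same cup with shorter strap, no hook; mug-shaped jug.
- bar_mid (a point): Middle of the fixed black rack's round top bar, on its axis: 12 mm thick, 500 long, 150 mm above the counter. y along the bar, x across it, away from the robot, z up. An equal bar 75 mm straight below steadies the straps of hanging things. End posts 156 mm high. When the hooked cup hangs home, its strap touches the bar's robot side: grip centre at x -10, z +41 mm.
- brush_mid (a point): Hand brush hanging on the top bar by a hooked strap, loose: wooden block 60 mm wide (y), 84 high, grey bristles, reaching 68 mm from the bar axis to the robot's side. Point: middle of its strap, 10 mm to the robot's side of the bar axis, 104 mm above the counter, 70 mm below the strap's top, its highest part. Axes as bar_mid.
- pegs_mid (a point): Grey square peg bucket hanging on the top bar by a hooked strap, loose: 60 mm wide (y), 72 high, wooden pegs in it, reaching 70 mm from the bar axis to the robot's side. Point, strap and axes as for the brush. The two hang 150 to 165 mm apart centre to centre, in either order; the cup goes midway between them.

How it is judged:
By the outcome, as a careful person would: the job done as asked, in the order asked, and still so for the second after the job is handed in, with the robot touching nothing.
It also fails if it takes over 48 s, if anything falls off the work surface, if the arm or the gripper's body presses on something with over 40 N, if the wrist force passes 120 N, or if a joint passes its speed limit or range.

## Working session

There is one attempt and no reset: what is moved stays moved. The work goes in short steps, Python scripts to look and compute and a tool call to move; the robot and the scene stay as the last step left them, time stands still between calls to the robot, and variables do not carry over. Pictures are saved under pics/ and viewed, at most 10 in all, crops included, and the job is handed in when it is done.

Besides the shell and the picture viewer there is one more tool, called after "Call:" as a command line: name --pt "numbers of a row" for each row, then --argument value for the rest. send_rows: Moves the arm, as the interface text tells. Its arguments: {"type":"object","properties":{"plan":{"type":"array","items":{"type":"array","items":{"type":"number"}}}},"required":["plan"]}

```bash
mkdir -p pics; python3 - <<'E'
from rig import *
import rig,cv2,numpy as np
s=read_state();print({k:np.round(v,3).tolist() for k,v in s.items()}, finger_overhang)
for n in("scene","side"):
    im,d=capture(n);cv2.imwrite(f"pics/{n}0.png",im);np.save(f"pics/{n}0.npy",d)
    c=calibration(n);print(n,{k:np.round(v,3).tolist() for k,v in c.items()})
E
```

```text
{'time_s': 0.0, 'joint_positions': [-10.229, 30.279, 82.158, 0.001, 67.688, -10.227], 'qvel': [-0.008, -0.03, -0.069, -0.039, -0.085, 0.088], 'tau': [-0.001, -44.005, -17.659, 0.063, 0.058, -0.0], 'position': [0.624, 0.0, 0.236], 'tcp_rot': [[0.0, 1.0, -0.002], [1.0, -0.0, 0.0], [0.0, -0.002, -1.0]], 'force': [0.559, -1.027, -0.073], 'moment': [-0.02, -0.03, -0.005], 'grasp_force': 0.0, 'opening': 1.0} 0.014
scene {'fx': 395.34, 'fy': 395.34, 'cx': 282.278, 'cy': 208.309, 'xyz': [0.846, 0.317, 0.682], 'rotation': [[-0.802, 0.469, -0.369], [0.597, 0.625, -0.503], [-0.005, -0.624, -0.782]]}
side {'fx': 462.734, 'fy': 462.734, 'cx': 278.423, 'cy': 206.935, 'xyz': [0.264, -0.43, 0.578], 'rotation': [[0.808, -0.351, 0.473], [-0.589, -0.495, 0.639], [0.01, -0.795, -0.606]]}
```

View pics/scene0.png

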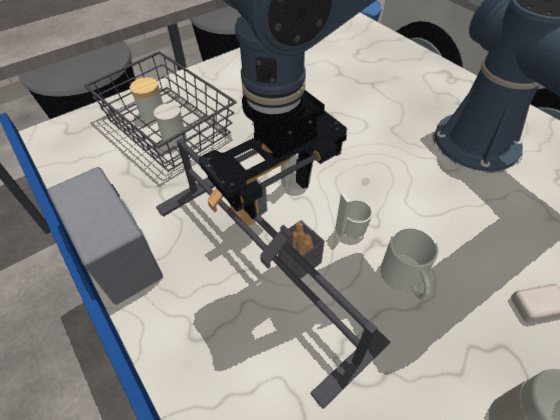

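View pics/side0.png

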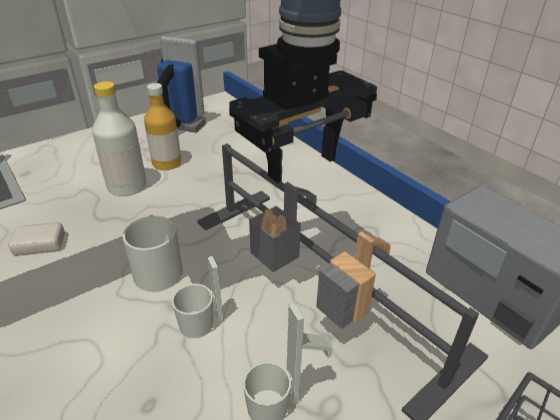

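The side view shows the hooked cup at about (268,385), strap (294,340) and hook (320,345). The brush is at (350,285), the peg bucket at (275,240), and the bar runs from (228,150) to (465,315). The short-strap look-alike is at (195,310) and the jug at (153,250).

```bash
cat > h.py <<'E'
from rig import *
import cv2,numpy as np
def world(d,c):
    v,u=np.mgrid[:420,:560]; p=np.stack([(u-c["cx"])/c["fx"]*d,(v-c["cy"])/c["fy"]*d,d],-1)
    return p@np.array(c["rotation"]).T+np.array(c["xyz"])
def box(m,u0,u1,v0,v1):
    o=np.zeros_like(m);o[v0:v1,u0:u1]=m[v0:v1,u0:u1];return o
E
python3 - <<'E'
from h import *
im=cv2.imread("pics/side0.png");d=np.load("pics/side0.npy");P=world(d,calibration("side"))
hsv=cv2.cvtColor(im,cv2.COLOR_BGR2HSV);ok=d>0;Z=P[...,2]
dark=(hsv[...,2]<75)&ok
# bar fit
m=box(dark&(abs(Z-.153)<.006),225,475,140,330)
q=P[m];l=cv2.fitLine(q[:,:2].astype(np.float32),cv2.DIST_HUBER,0,.01,.01).ravel();print("bar dir,pt",l,len(q),"z",np.percentile(q[:,2],[5,50,95]))
t=(q[:,:2]-l[2:])@l[:2];print("t range",t.min(),t.max())
def st(n,m):
    q=P[m];print(n,len(q),"min",np.percentile(q,3,0).round(4),"med",np.median(q,0).round(4),"max",np.percentile(q,97,0).round(4))
st("pegtop",box(ok&(Z>.160)&(Z<.18),270,330,170,240))
st("brushtop",box(ok&(Z>.160)&(Z<.18),340,400,215,290))
st("brushbody",box(ok&(Z>.03)&(Z<.14),315,378,255,325))
st("pegbody",box(ok&(Z>.02)&(Z<.14),248,300,215,270))
st("strap",box(ok&(Z>.09)&(Z<.2),284,304,300,400))
st("straptop",box(ok&(Z>.165)&(Z<.2),280,310,295,330))
st("hook",box(ok&(Z>.06)&(Z<.2),306,335,325,360))
st("cup",box(ok&(Z>.045)&(Z<.08),240,290,360,419))
for v in range(300,400,8):
    r=np.where(ok[v,270:340]&(Z[v,270:340]>.07))[0]+270
    if len(r):print(v,r.min(),r.max(),P[v,r[0]].round(3),P[v,r[len(r)//2]].round(3),P[v,r[-1]].round(3))
E
python3 -c "
import cv2
a=cv2.imread('pics/side0.png')[280:420,220:400];b=cv2.imread('pics/scene0.png')[120:270,170:350]
a=cv2.resize(a,(600,466));cv2.imwrite('pics/c1.png',a)"
```

```text
bar dir,pt [ 0.06366184 -0.99797153  0.6379386  -0.05717805] 998 z [0.14790958 0.15154951 0.15661097]
t range -0.2745565224784833 0.22841933252692398
pegtop 162 min [0.6222 0.0174 0.1604] med [0.6248 0.0252 0.1685] max [0.6411 0.04   0.1745]
brushtop 214 min [ 0.6324 -0.1352  0.1605] med [ 0.6345 -0.1261  0.1695] max [ 0.6488 -0.1124  0.1745]
brushbody 3369 min [ 0.5784 -0.1546  0.0565] med [ 0.5969 -0.1369  0.1133] max [ 0.6383 -0.1006  0.1327]
pegbody 2373 min [ 0.5662 -0.0038  0.0514] med [0.5831 0.0094 0.0996] max [0.6227 0.0542 0.1295]
strap 833 min [ 0.4765 -0.1824  0.0935] med [ 0.4793 -0.1755  0.1419] max [ 0.4861 -0.1594  0.1765]
straptop 213 min [ 0.4766 -0.1822  0.1656] med [ 0.4803 -0.1726  0.175 ] max [ 0.4862 -0.16    0.1772]
hook 396 min [ 0.4934 -0.1886  0.0791] med [ 0.5129 -0.1815  0.1047] max [ 0.5274 -0.1674  0.1179]
cup 900 min [ 0.4186 -0.1919  0.046 ] med [ 0.4484 -0.162   0.0565] max [ 0.4794 -0.136   0.0617]
300 319 339 [ 0.578 -0.106  0.07 ] [ 0.58  -0.125  0.086] [ 0.581 -0.142  0.102]
308 289 339 [ 0.48  -0.16   0.172] [ 0.579 -0.128  0.073] [ 0.581 -0.144  0.087]
316 288 339 [ 0.481 -0.159  0.156] [ 0.479 -0.177  0.176] [ 0.581 -0.146  0.072]
324 288 303 [ 0.481 -0.159  0.142] [ 0.476 -0.179  0.165] [ 0.483 -0.183  0.164]
332 288 302 [ 0.48  -0.161  0.13 ] [ 0.477 -0.177  0.148] [ 0.483 -0.182  0.149]
340 288 327 [ 0.48  -0.161  0.115] [ 0.5   -0.175  0.115] [ 0.529 -0.178  0.095]
348 287 331 [ 0.481 -0.159  0.096] [ 0.498 -0.183  0.109] [ 0.526 -0.189  0.093]
356 287 329 [ 0.481 -0.159  0.08 ] [ 0.477 -0.181  0.108] [ 0.525 -0.188  0.077]
364 289 300 [ 0.479 -0.166  0.072] [ 0.477 -0.18   0.092] [ 0.483 -0.182  0.089]
372 293 300 [ 0.477 -0.177  0.07 ] [ 0.48  -0.181  0.074] [ 0.484 -0.182  0.071]
```

View pics/c1.png

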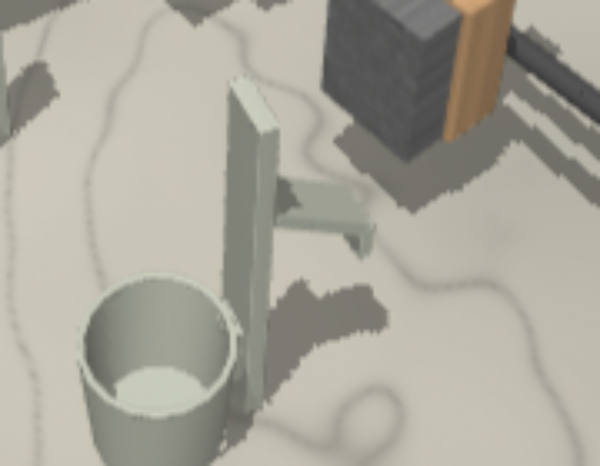

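```bash
cat > m.py <<'E'
from h import *
from scipy.optimize import least_squares
def grab(n,tag):
    im,d=capture(n);cv2.imwrite(f"pics/{n}{tag}.png",im);np.save(f"pics/{n}{tag}.npy",d);return im,d
def bar(P,m):
    q=P[m]
    f=lambda x:np.hypot(q[:,0]-x[0]-x[1]*(q[:,1]+.05),q[:,2]-x[2])-.006   # x=x0+k(y+.05)
    r=least_squares(f,[.64,-.06,.15],loss="soft_l1",f_scale=.001);return r.x,np.median(abs(r.fun))
E
python3 - <<'E'
from m import *
im=cv2.imread("pics/side0.png");d=np.load("pics/side0.npy");P=world(d,calibration("side"))
hsv=cv2.cvtColor(im,cv2.COLOR_BGR2HSV);ok=d>0;Z=P[...,2];dark=(hsv[...,2]<75)&ok
L=lambda m:cv2.erode(m.astype(np.uint8),np.ones((2,2)))>0
print("bar side",bar(P,box(dark&(abs(Z-.15)<.009)&(abs(P[...,0]-.64)<.03),225,470,140,320)))
m=cv2.erode(box(ok&(Z>.07)&(Z<.172),280,306,305,400).astype(np.uint8),np.ones((3,3)))>0
q=P[m];X=lambda q:None
# robot-side face: fit line in xy for points with x<.4825
f=q[q[:,0]<.4835];l=cv2.fitLine(f[:,:2].astype(np.float32),cv2.DIST_HUBER,0,.001,.001).ravel();print("strap face",l,np.degrees(np.arctan2(-l[0],l[1])),len(f))
t=cv2.minAreaRect(P[box(ok&(Z>.1)&(Z<.18),280,306,300,336)][:,:2].astype(np.float32));print("strap rect",t)
c=box(ok&(Z>.052)&(Z<.064),235,292,355,419);q=P[c]
r=least_squares(lambda x:np.hypot(q[:,0]-x[0],q[:,1]-x[1])-x[2],[.445,-.163,.03],loss="soft_l1",f_scale=.001);print("cup",r.x)
# scene view
im=cv2.imread("pics/scene0.png");d=np.load("pics/scene0.npy");P=world(d,calibration("scene"));Z=P[...,2];ok=d>0
dark=(im.max(-1)<75)&ok
print("bar scene",bar(P,box(dark&(abs(Z-.15)<.009)&(abs(P[...,0]-.64)<.03),240,400,200,360)))
q=P[box(ok&(Z>.165)&(Z<.18)&(abs(P[...,0]-.63)<.04),180,330,150,290)]
h=np.histogram(q[:,1],np.arange(-.18,.08,.004));print([(round(b,3),n) for n,b in zip(*h) if n])
E
```

```text
bar side (array([ 0.64274312, -0.06591833,  0.15049699]), np.float64(0.0006040480255727464))
strap face [ 0.10417394  0.9945591   0.47866404 -0.1721496 ] -5.9795756 617
strap rect ((0.4874468445777893, -0.1730024814605713), (0.024433042854070663, 0.02305501699447632), 69.59980773925781)
cup [ 0.44682196 -0.16394135  0.02808743]
bar scene (array([ 0.64135228, -0.06290541,  0.15034314]), np.float64(0.0005530947210943141))
[(np.float64(0.016), np.int64(11)), (np.float64(0.02), np.int64(25)), (np.float64(0.024), np.int64(18)), (np.float64(0.028), np.int64(22)), (np.float64(0.032), np.int64(21)), (np.float64(0.036), np.int64(26)), (np.float64(0.04), np.int64(6))]
```

Call:
send_rows --pt "0 -0.0287 -0.0238 0 0" --pt "0 -0.0287 -0.0238 0 0" --pt "0 -0.0287 -0.0238 0 0" --pt "0 -0.0287 -0.0238 0 0" --pt "0 -0.0287 -0.0238 0 0" --pt "0 -0.0287 -0.0238 0 0" --pt "0 0 0 0 0.109" --pt "0 0 0 0 0.109" --pt "0 0 0 0 0" --pt "0 0 0 0 0"

```text
time_s: 0.93
position: [0.4819, -0.1722, 0.2363]
tcp_rot: [[0.214, 0.977, -0.001], [0.977, -0.214, 0.0], [0.0, -0.001, -1.0]]
force: [-0.6, 0.3, -0.6]
opening: 1.002
grasp_force: 0.0
```

```bash
python3 - <<'E'
from m import *
print(read_state()["position"],read_state()["tcp_rot"].__repr__())
c=calibration("wrist");im,d=grab("wrist","1");P=world(d,c)
im2,d2=grab("scene","1");cv2.imwrite("pics/two.png",np.hstack([cv2.resize(im,(400,300)),cv2.resize(im2,(400,300))]))
ok=(d>0)&(abs(P[...,0]-.48)<.03)&(abs(P[...,1]+.172)<.03)&(abs(P[...,2]-.174)<.006)
q=P[ok];print(len(q));
if len(q)>10:print("straptop wrist",cv2.minAreaRect(q[:,:2].astype(np.float32)),np.median(q,0))
P=world(d2,calibration("scene"));Z=P[...,2];ok=d2>0
dark=(im2.max(-1)<75)&ok
print("bar scene",bar(P,box(dark&(abs(Z-.15)<.009)&(abs(P[...,0]-.64)<.03),170,400,150,360)))
q=P[(ok&(Z>.165)&(Z<.18)&(abs(P[...,0]-.64)<.02))]
h=np.histogram(q[:,1],np.arange(-.18,.08,.004));print([(round(b,3),n) for n,b in zip(*h) if n])
E
```

```text
[ 0.48192279 -0.17220868  0.23634175] array([[ 2.13929859e-01,  9.76848885e-01, -5.21424034e-04],
       [ 9.76848992e-01, -2.13929685e-01,  3.70428255e-04],
       [ 2.50304349e-04, -5.88598206e-04, -9.99999795e-01]])
445
straptop wrist ((0.47991225123405457, -0.1720023900270462), (0.023818066343665123, 0.00800561998039484), 78.29297637939453) [ 0.48034349 -0.17078445  0.17599272]
bar scene (array([ 0.64127124, -0.06335371,  0.15043733]), np.float64(0.0005424951686027754))
[(np.float64(-0.136), np.int64(12)), (np.float64(-0.132), np.int64(9)), (np.float64(-0.128), np.int64(19)), (np.float64(-0.124), np.int64(10)), (np.float64(-0.12), np.int64(15)), (np.float64(-0.116), np.int64(24)), (np.float64(-0.112), np.int64(3)), (np.float64(0.016), np.int64(12)), (np.float64(0.02), np.int64(20)), (np.float64(0.024), np.int64(22)), (np.float64(0.028), np.int64(21)), (np.float64(0.032), np.int64(19)), (np.float64(0.036), np.int64(22)), (np.float64(0.04), np.int64(11))]
```

View pics/two.png

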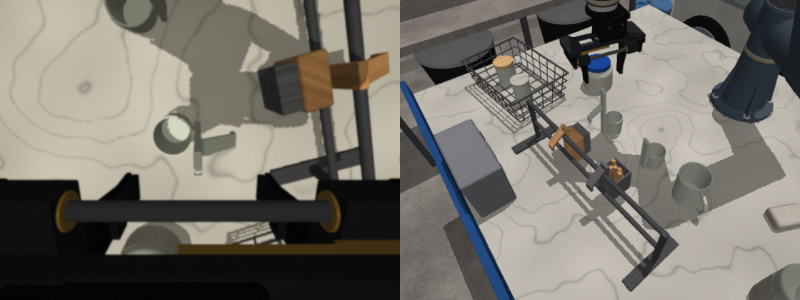

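Left (wrist): the hooked cup stands at about (172,132), with strap and hook at (200,150) to the right of it, and a whitish object at (150,240) below. Right (scene): that object is a blue-capped jar at about (598,72) near the gripper, so I'll check it for clearance.

```bash
python3 - <<'E'
from m import *
im=cv2.imread("pics/scene1.png");P=world(np.load("pics/scene1.npy"),calibration("scene"))
q=P[75:125,265:300].reshape(-1,3);b=im[75:125,265:300].reshape(-1,3).astype(int)
blue=(b[:,0]>b[:,2]+40);print("cap",np.percentile(q[blue],[5,50,95],axis=0).round(3))
m=(q[:,2]>.02)&(q[:,2]<.2);print("jar",np.percentile(q[m],[5,50,95],axis=0).round(3))
E
```

```text
cap [[ 0.312 -0.409  0.09 ]
 [ 0.353 -0.362  0.1  ]
 [ 0.393 -0.335  0.103]]
jar [[ 0.315 -0.388  0.027]
 [ 0.36  -0.345  0.078]
 [ 0.395 -0.328  0.101]]
```

Call:
send_rows --pt "0 0 -0.0015 0.03 0" --pt "0 0 0 0.03 0" --pt "0 0 0 0.03 0" --pt "0 0 0 0 0" --pt "255 0 0 0 0" --pt "255 0 0 0 0" --pt "255 0 0 0 0" --pt "255 0 0 0 0" --pt "255 0 0 0 0" --pt "255 0 0 0 0" --pt "255 0 0 0 0" --pt "255 0 0 0 0" --pt "255 0 0 0 0" --pt "255 0 0 0 0"

```text
time_s: 2.2
position: [0.4807, -0.1719, 0.1466]
tcp_rot: [[0.216, 0.976, -0.0], [0.976, -0.216, 0.0], [0.0, -0.0, -1.0]]
force: [0.3, 0.2, 0.1]
opening: 0.326
grasp_force: 0.0
```

Call:
send_rows --pt "255 0 0 0 0" --pt "255 0 0 0 0" --pt "255 0 0 0 0" --pt "255 0 0 0 0" --pt "255 0 0 0 0" --pt "255 0 0 0 0" --pt "255 0 0 0 0"

```text
time_s: 2.78
position: [0.4806, -0.1718, 0.1464]
tcp_rot: [[0.216, 0.976, -0.0], [0.976, -0.216, 0.0], [0.0, -0.0, -1.0]]
force: [-0.9, -0.2, -0.8]
opening: 0.085
grasp_force: 30.0
```

Call:
send_rows --pt "255 0 0 -0.01 0" --pt "255 0 0 -0.02 0" --pt "255 0 0 -0.03 0" --pt "255 0 0 -0.03 0" --pt "255 0 0 -0.03 0" --pt "255 0 0 -0.03 0" --pt "255 0 0 -0.03 0" --pt "255 0 0 -0.01 -0.0943" --pt "255 0 0 0 -0.0943" --pt "255 0 0 0 -0.0943" --pt "255 0.0143 0.0189 0 0" --pt "255 0.0143 0.0189 0 0" --pt "255 0.0143 0.0189 0 0" --pt "255 0.0143 0.0189 0 0" --pt "255 0.0143 0.0189 0 0" --pt "255 0.0143 0.0189 0 0" --pt "255 0.0143 0.0189 0 0" --pt "255 0.0143 0.0189 0 0" --pt "255 0 0 0 0" --pt "255 0 0 0 0"

```text
time_s: 4.45
position: [0.6242, -0.047, 0.3366]
tcp_rot: [[-0.067, 0.998, -0.001], [0.998, 0.067, -0.0], [-0.0, -0.001, -1.0]]
force: [-0.5, -0.2, -0.4]
opening: 0.087
grasp_force: 30.0
```

```bash
python3 - <<'E'
from m import *
im,d=grab("side","2");P=world(d,calibration("side"));Z=P[...,2]
im2,d2=grab("scene","2");cv2.imwrite("pics/two2.png",np.hstack([cv2.resize(im,(400,300)),cv2.resize(im2,(400,300))]))
for n,P,d,i in(("side",P,d,im),("scene",world(d2,calibration("scene")),d2,im2)):
    Z=P[...,2];dark=(i.max(-1)<75)&(d>0)
    print(n,bar(P,dark&(abs(Z-.15)<.009)&(abs(P[...,0]-.64+.064*(P[...,1]+.05))<.015)&(P[...,1]<.16)&(P[...,1]>-.26)))
    w=(d>0)&(i.min(-1)>80)&(np.ptp(i.astype(int),axis=-1)<40)&(abs(P[...,0]-.6)<.09)&(abs(P[...,1]+.05)<.06)
    for lo,hi in((.19,.25),(.255,.30),(.315,.33)):
        q=P[w&(Z>lo)&(Z<hi)]
        if len(q)>5:print(lo,len(q),np.percentile(q,[3,50,97],axis=0).round(4).tolist())
    print("ymid", [np.percentile(P[(d>0)&(Z>.165)&(Z<.18)&(abs(P[...,0]-.64)<.02)&(abs(P[...,1]-c)<.02)][:,1],[3,97]).round(4) for c in(.029,-.124)])
E
```

```text
side (array([ 0.64292435, -0.06546945,  0.15036163]), np.float64(0.00047821119260111483))
0.19 2354 [[0.5601, -0.0757, 0.1945], [0.5848, -0.0565, 0.2294], [0.6246, -0.0216, 0.2493]]
0.255 717 [[0.6193, -0.0574, 0.2569], [0.6214, -0.0489, 0.2781], [0.669, -0.0344, 0.2985]]
0.315 73 [[0.6199, -0.0577, 0.3152], [0.6222, -0.0563, 0.3201], [0.6283, -0.0399, 0.3292]]Traceback (most recent call last):
  File "<stdin>", line 11, in <module>
    return _quantile_unchecked(
        a, q, axis, out, overwrite_input, method, keepdims, weights)
    return _ureduce(a,
                    func=_quantile_ureduce_func,
    ...<5 lines>...
                    overwrite_input=overwrite_input,
                    method=method)
    r = func(a, **kwargs)
    result = _quantile(arr,
                       quantiles=q,
    ...<2 lines>...
                       out=out,
                       weights=wgt)
    slices_having_nans = np.isnan(arr[-1, ...])
                                  ~~~^^^^^^^^^
IndexError: index -1 is out of bounds for axis 0 with size 0
```

View pics/two2.png

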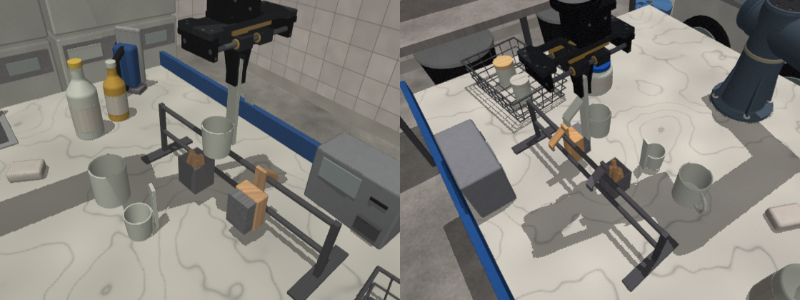

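Both views show the cup held upright above the gap between the brush and the peg bucket: side cup (217,138), scene cup (598,120). Its offset from the bar in the side view is -18.7 mm, as planned.

Call:
send_rows --pt "255 -0.001 0 0.01 0" --pt "255 0 0 0.02 0" --pt "255 0 0 0.02 0" --pt "255 0 0 0.02 0" --pt "255 0 0 0.02 0" --pt "255 0 0 0.015 0" --pt "255 0 0 0.015 0" --pt "255 0 0 0.01 0" --pt "255 0 0 0 0" --pt "255 0 0 0 0"

```text
time_s: 5.38
position: [0.6237, -0.0494, 0.2062]
tcp_rot: [[-0.064, 0.998, -0.001], [0.998, 0.064, 0.0], [0.0, -0.001, -1.0]]
force: [-0.4, 0.2, -0.4]
opening: 0.09
grasp_force: 30.0
```

```bash
python3 - <<'E'
from m import *
im,d=grab("side","3");im2,d2=grab("scene","3")
cv2.imwrite("pics/two3.png",np.hstack([cv2.resize(im[100:340,180:480],(400,320)),cv2.resize(im2[120:330,170:430],(400,323))[:320]]))
P=world(d,calibration("side"));Z=P[...,2]
w=(d>0)&(im.min(-1)>80)&(np.ptp(im.astype(int),axis=-1)<40)&(abs(P[...,0]-.6)<.09)&(abs(P[...,1]+.05)<.06)
for lo,hi in((.122,.18),(.18,.21)):
    q=P[w&(Z>lo)&(Z<hi)];print(len(q),np.percentile(q,[3,50,97],axis=0).round(4).tolist())
E
```

```text
866 [[0.5813, -0.1075, 0.1243], [0.6209, -0.0543, 0.1532], [0.6676, -0.0367, 0.1775]]
109 [[0.6188, -0.0601, 0.1804], [0.6221, -0.0585, 0.1886], [0.6331, -0.0406, 0.2087]]
```

View pics/two3.png

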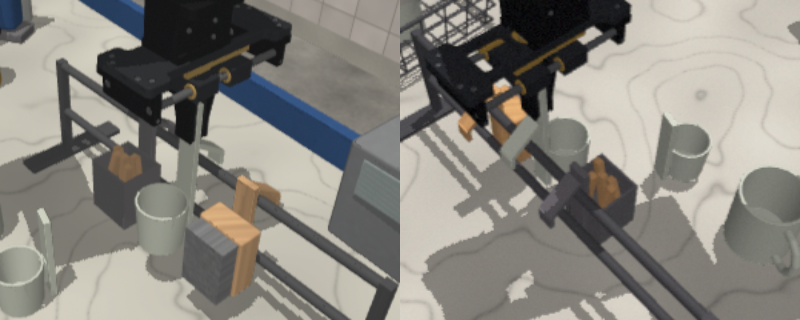

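The hook is over the bar (scene crop about (520,145)) and the cup is between the brush and the bucket, clear of both. Next: shift toward the bar, lower, check the force.

Call:
send_rows --pt "255 0.0015 0.004 0 0" --pt "255 0 0.0037 0 0" --pt "255 0 0 0 0" --pt "255 0 0 0.005 0" --pt "255 0 0 0.005 0" --pt "255 0 0 0.003 0" --pt "255 0 0 0 0" --pt "255 0 0 0 0"

```text
time_s: 6.15
position: [0.632, -0.0468, 0.1931]
tcp_rot: [[-0.065, 0.998, 0.0], [0.998, 0.065, 0.0], [0.0, 0.0, -1.0]]
force: [0.7, -0.3, -1.3]
opening: 0.088
grasp_force: 30.0
```

Call:
send_rows --pt "255 0 0 0.002 0" --pt "255 0 0 0.0015 0" --pt "255 0 0 0 0" --pt "255 0 0 0 0"

```text
time_s: 6.48
position: [0.632, -0.0469, 0.1901]
tcp_rot: [[-0.065, 0.998, 0.0], [0.998, 0.065, -0.0], [-0.0, 0.0, -1.0]]
force: [-0.0, 0.4, -1.7]
opening: 0.086
grasp_force: 30.0
```

Call:
send_rows --pt "255 0 0 0.001 0" --pt "255 0 0 0 0" --pt "255 0 0 0.001 0" --pt "255 0 0 0 0" --pt "255 0 0 0 0"

```text
time_s: 6.9
position: [0.6322, -0.047, 0.1895]
tcp_rot: [[-0.065, 0.998, 0.001], [0.998, 0.065, -0.0], [-0.0, 0.001, -1.0]]
force: [-1.1, 0.6, 5.3]
opening: 0.09
grasp_force: 30.0
```

Call:
send_rows --pt "200 0 0 0 0" --pt "200 0 0 0 0" --pt "200 0 0 0 0" --pt "140 0 0 0 0" --pt "140 0 0 0 0" --pt "140 0 0 0 0" --pt "100 0 0 0 0" --pt "100 0 0 0 0" --pt "100 0 0 0 0" --pt "100 0 0 0 0" --pt "100 0 0 0 0" --pt "100 0 0 0 0" --pt "100 0 0 0 0"

```text
time_s: 7.98
position: [0.6318, -0.0469, 0.188]
tcp_rot: [[-0.065, 0.998, -0.0], [0.998, 0.065, -0.0], [-0.0, -0.0, -1.0]]
force: [1.1, -0.0, 0.1]
opening: 0.606
grasp_force: 0.0
```

Call:
send_rows --pt "100 0 0 -0.01 0" --pt "100 0 0 -0.02 0" --pt "100 0 0 -0.03 0" --pt "100 0 0 -0.03 0" --pt "100 0 0 -0.03 0" --pt "100 0 -0.02 -0.03 0" --pt "100 0 -0.03 0 0" --pt "100 0 -0.03 0 0" --pt "100 0 -0.03 0 0" --pt "100 0 -0.03 0 0" --pt "100 0 0 0 0"

```text
time_s: 8.9
position: [0.4861, -0.0549, 0.3385]
tcp_rot: [[-0.064, 0.998, -0.005], [0.998, 0.064, 0.001], [0.001, -0.005, -1.0]]
force: [-0.8, 0.4, -0.2]
opening: 0.61
grasp_force: 0.0
```

```bash
python3 - <<'E'
from m import *
im,d=grab("side","4");im2,d2=grab("scene","4")
cv2.imwrite("pics/two4.png",np.hstack([cv2.resize(im[100:340,180:480],(400,320)),cv2.resize(im2[120:330,170:430],(400,323))[:320]]))
for n,P,d,i in(("side",world(d,calibration("side")),d,im),("scene",world(d2,calibration("scene")),d2,im2)):
    Z=P[...,2];w=(d>0)&(i.min(-1)>80)&(np.ptp(i.astype(int),axis=-1)<30)&(abs(P[...,0]-.6)<.09)&(abs(P[...,1]+.047)<.04)
    for lo,hi in((.09,.106),(.18,.225)):
        q=P[w&(Z>lo)&(Z<hi)];
        if len(q)>5:print(n,len(q),np.percentile(q,[3,50,97],axis=0).round(4).tolist())
    for c in(.029,-.124):
        q=P[(d>0)&(Z>.16)&(Z<.18)&(abs(P[...,0]-.635)<.025)&(abs(P[...,1]-c)<.025)]
        if len(q)>5:print(n,len(q),np.percentile(q,[3,97],axis=0).round(4).tolist())
E
```

```text
side 689 [[0.5677, -0.0761, 0.0907], [0.6001, -0.0492, 0.0994], [0.6303, -0.0199, 0.1047]]
side 412 [[0.6272, -0.0573, 0.1817], [0.6289, -0.0482, 0.2032], [0.6357, -0.034, 0.22]]
side 159 [[0.6225, 0.0172, 0.1604], [0.6385, 0.0409, 0.1743]]
side 218 [[0.6323, -0.1354, 0.1606], [0.6482, -0.1126, 0.1744]]
scene 262 [[0.5678, -0.0757, 0.0907], [0.5844, -0.054, 0.0996], [0.6353, -0.0207, 0.105]]
scene 239 [[0.6277, -0.0561, 0.1821], [0.6345, -0.0411, 0.2071], [0.6358, -0.0334, 0.2206]]
scene 218 [[0.623, 0.0183, 0.1603], [0.6434, 0.0407, 0.1749]]
scene 168 [[0.6327, -0.1343, 0.1603], [0.653, -0.1121, 0.175]]
```

View pics/two4.png

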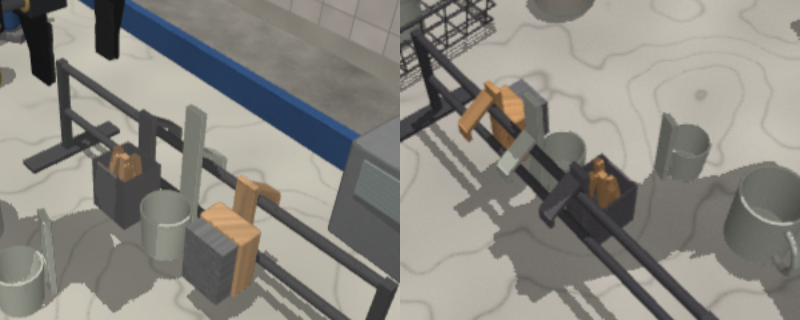

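The cup hangs upright with its hook over the bar (scene crop (520,150)) and its cup on the robot's side. Strap top is 0.220 m, about the 0.219 expected. The brush and bucket straps haven't moved.

```bash
python3 -c "
from rig import *
print(hand_in())"
```

```text
the job is handed in; nothing more can be done
None
```

The hooked dosing cup now hangs upright on the top bar, midway between the brush and the peg bucket, which stayed in place; the arm is clear and I handed the job in at about 9 s.

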